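# Knock a jammed baking tin out of its stand

### The arm

A 6-joint arm with a two-finger parallel gripper is mounted at the origin on a cart in front of the work surface, level with it; the furniture and walls round the work are solid. World frame = base frame: x ahead of the robot, y to its left, z up, the work surface at z = 0. Lengths are in m, angles in rad, forces in N, time in s.
With the tool pointing down it reaches from about 0.3 to 0.95 m from the base axis. Payload 3.1 kg.
Tool frame: the origin (TCP) lies midway between the tips of the shut fingers; the grasp point (between the pads) lies robot.grip_depth behind it (robot.grip_depth is the distance from the TCP to the grasp point, in m); z points along the fingers, y is the line along which they close (so a half turn about z gives the same grasp; the last joint's range is limited). The gripper opens to 85 mm and grips with 20 to 120 N. Pads are 22 mm wide; open, the fingers measure 114 mm over their backs; the gripper's body (76 mm by 85 mm) begins 54 mm behind the grasp point. The pads swing forward as they close: fully open they stand 13 mm farther back than shut.
Start: joints at [1.092, 0.308, 1.634, -0, 1.2, -0.07], TCP at [0.248, 0.573, 0.231] pointing down, gripper open.
Joint ranges: [-3.06, 3.06], [-0.79, 1.96], [0.05, 2.63], [-1.19, 4.34], [0.05, 2.64], [-2.94, 2.94]. Speed limits (rad/s): [2.79, 2.79, 3.14, 3.14, 3.14, 3.14].

### API

Orientations are given as a rotation vector (axis times angle).
In Python, from workcell import monitor, imaging, ticket, robot gives the robot as it stands. The module is installed in compiled form; this text tells all that it offers.
- The arm moves only by the tool arm_command, never from a script. Its argument "targets" is a list of rows, each a list of 7 numbers: the turn, a rotation vector about the tool's x, y, z in degrees, then the shift along the tool's x, y, z in cm, then the gripper command: -1 is fully open, 1 is shut, values between are in proportion. A call has exactly 8 rows; each row shifts and turns the commanded pose from where the row before left it, along the tool's axes as they then stand; what a row does not reach is not made up. A row lasts 1/8 s, in which the tool goes at most 62.5 mm and 10.7 degrees, less where a joint would pass 70% of its speed; a pose out of reach is approached as far as the arm can. A call with a gripper value outside its range is refused whole. The fingers move at their own pace and stop on an object; "newtons" is the grip in N (left out, the last holds). Time passes only in rows, so rows that do not move let the fingers close, or fill a call up. It gives the time, the measured TCP pose, the force, the opening and the grip force at its end, in the units of the state.
- monitor.get_obs(): the state, without advancing time (a new reading comes with each control period).
- imaging.grab_frame(name): name is "side" or "top"; returns the picture (480x640x3 uint8, red, green, blue); there is no depth.
- imaging.calibration(name): a dict with "intrinsics" (3x3 intrinsics, pixels), "R" (3x3) and "t" (3): a world point X has camera coordinates R X + t. Camera axes: x right, y down, z forward; pixel columns grow to the right and rows downward; lengths in m; the calibration is good to about 2 mm. A picture is of the moment at which its call begins. calibration takes no time and is no camera call.
- ticket.job_done(): hands the job in; it is judged then, once.
The state is a dict: "t": time; "qpos": joint angles; "dq": joint speeds; "joint_torque": joint torques, N m; "position": TCP position; "ee_rot": TCP orientation; "wrist_force": force on the tool from outside, world axes, zero at the start; "torque": the same for the moment, N m; "opening": opening from 0.0 (shut) to 1.0 (fully open); "grip_force": force on a finger pad.
Only numpy, scipy, OpenCV 4.12 (cv2) and the standard library are available. Lean on these libraries where they do the work, as an engineer would, in place of code of your own. Each camera call takes 0.05 s, during which the arm holds its last target. There are 200 camera calls.

### The job

The small baking tin is jammed under the three spring catches of its wooden stand. Pick up the C-shaped knockout tool by its wooden handle, bring its upright rod in under the stand, and push it up through the hole in the stand's floor, gently (never harder than about 40 N), until the tin has popped up past the catches and the rod's collar bears lightly against the underside; hold it there for half a second. Then lower the tool, leaving the loosened tin lying level on top of the catches, draw it out and stand it upright on the worktop clear of the stand; do not touch the tin with the fingers or disturb the other things.

Things in the scene. Friction and masses are not known exactly. Their poses are not given: they have to be found in the camera images.
- stand: Fixed wooden stand, 140 (its x) by 104 (its y) mm; origin at the centre of its underside, on the worktop, z up. Side panels at x = +-64 mm, 12 mm thick (feet 26 mm wide, 8 high; 102 mm free between them). Steel floor plate z 70 to 76 mm, on it a wooden block z 76 to 102 mm with a round 59 mm pocket on the axis. The space under the floor plate is open at the +y and -y sides.
- hole (a point): Centre of the 29 mm round hole through the stand's floor plate, at the plate's underside, 70 mm above the worktop on the stand's axis.
- catches (a point): On the stand's axis at the height of the catch noses, 114 mm up. Three sprung catches with round 12 mm noses stand round the pocket (one at +y, 120 degrees apart), to 121 mm high, within 52 mm of the axis, and overlap the tin's rim by 1.8 mm. Pushed up with about 6 to 18 N the tin springs past them within about 6 mm and then rests, rim on the noses, about 10 mm higher than before.
- tin: Small round steel baking tin, 65 mm over its thin rim (top 2 mm), 57 mm in the body, 34 mm high, 120 g; origin at the centre of its underside, z up. At the start it sits in the pocket, flat bottom on the floor plate, 76 mm above the worktop, centred over the hole, caught under the catches.
- tool: C-shaped aluminium knockout tool, about 0.36 kg, upright on its flat foot; origin on the rod's axis at the foot's underside, z up. Foot 44 mm wide in x, y -86 to +34 mm, 8 mm thick. Shank 16 x 14 mm at y = -75 mm (near face 68 mm from the rod's axis). Top bar 16 mm wide, y -82 to +10 mm, z 130 to 142 mm. Its shank side is heavier than the rod side.
- grip (a point): Middle of the handle's neck, 154 mm above the tool's origin. Wooden handle on the rod's axis: square neck 18 x 18 mm, z 142 to 166 mm, under a square cap 30 x 30 mm, z 166 to 174 mm. Grip the neck from above, fingertips about 145 mm above the foot's underside.
- rod_foot (a point): Foot of the rod: on the tool's axis, on top of the foot plate (8 mm up). Steel rod, 24 mm thick, upright, flat tip; screwed in to a height that differs each run and is not reported: tip 40 to 52 mm above the foot's underside. A collar 40 mm across has its upper face 20 mm below the tip: when it meets the floor plate's underside, the tip is 14 mm above the plate's upper face.
- lemon0: Lemon, 58 x 87 x 57 mm, lying on the worktop; bystander. Origin at the centre of its underside.
- timer: Kitchen timer, 72 x 71 x 62 mm; bystander. Origin at the centre of its underside.
- mug_1: Blue mug, 82 x 117 x 91 mm; bystander. Origin at the centre of its underside.
- jar_1: Lidded glass jar, 63 mm in diameter, 94 mm high; bystander. Origin at the centre of its underside.
There are look-alikes about, which are no part of the job. There is more than one size of the tool; the job needs the larger.

How it is judged:
By the outcome, as a careful person would: the job done as asked, in the order asked, and still so for the second after the job is handed in, with the robot touching nothing.
It also fails if it takes over 72 s, if anything falls off the work surface, if the arm or the gripper's body presses on something with over 40 N, if the wrist force passes 120 N, or if a joint passes its speed limit or range.

## Working session

There is one attempt and no reset: what is moved stays moved. The work goes in short steps, Python scripts to look and compute and a tool call to move; the robot and the scene stay as the last step left them, time stands still between calls to the robot, and variables do not carry over. Pictures are saved under pics/ and viewed, at most 10 in all, crops included, and the job is handed in when it is done.

Besides the shell and the picture viewer there is one more tool, called after ">>>" as name(argument=value, ...) on one line, values as JSON. arm_command: Moves the arm, as the interface text tells. Its arguments: {"type":"object","properties":{"targets":{"type":"array","items":{"type":"array","items":{"type":"number"}}},"newtons":{"type":"number"}},"required":["targets"]}

```bash
mkdir -p pics; python3 - <<'E'
from workcell import monitor, imaging, ticket, robot
import cv2,numpy as np
np.set_printoptions(precision=4,suppress=True)
for n in("side","top"):
    f=imaging.grab_frame(n); cv2.imwrite(f"pics/{n}0.png",f[:,:,::-1]); c=imaging.calibration(n); print(n,c, -c["R"].T@c["t"])
print(monitor.get_obs(), robot.grip_depth)
E
```

```text
side {'intrinsics': array([[453.6586,   0.    , 314.2637],
       [  0.    , 453.6586, 245.5568],
       [  0.    ,   0.    ,   1.    ]]), 'R': array([[ 0.9987, -0.0504, -0.0108],
       [-0.0306, -0.4097, -0.9117],
       [ 0.0415,  0.9108, -0.4107]]), 't': array([-0.4496,  0.1523,  1.0206])} [ 0.4113 -0.8898  0.5532]
top {'intrinsics': array([[529.9382,   0.    , 317.597 ],
       [  0.    , 529.9382, 238.6011],
       [  0.    ,   0.    ,   1.    ]]), 'R': array([[-0.0187, -0.9998, -0.0082],
       [-0.9936,  0.0195, -0.1111],
       [ 0.1112,  0.0061, -0.9938]]), 't': array([0.073 , 0.4834, 1.3169])} [0.3353 0.0555 1.363 ]
{'t': 0.1, 'qpos': array([ 1.0923,  0.3089,  1.635 ,  0.    ,  1.1997, -0.0697]), 'dq': array([ 0.002 , -0.002 , -0.0025, -0.0006,  0.0046, -0.0012]), 'joint_torque': array([ -0.0009, -41.6402, -27.7647,  -0.0001,   0.0041,  -0.    ]), 'position': array([0.2481, 0.5728, 0.2302]), 'ee_rot': array([-0.6376, -3.0756,  0.0031]), 'wrist_force': array([-0.1582,  0.5875, -0.2194]), 'torque': array([-0.0101, -0.0389,  0.0231]), 'grip_force': 0.0, 'opening': 0.9956904382729966} 0.0187
```

View pics/side0.png

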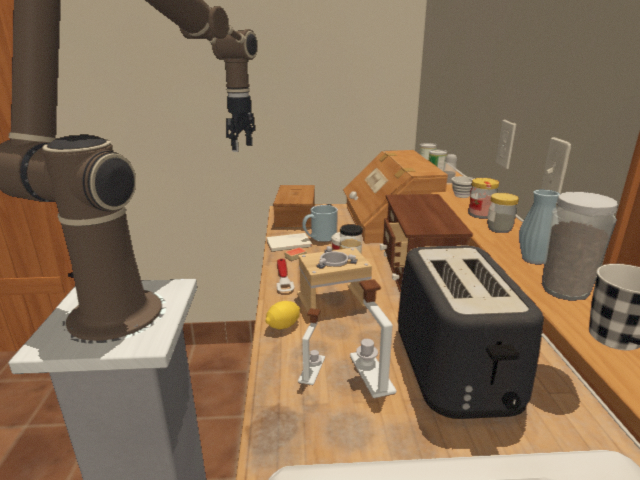

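View pics/top0.png

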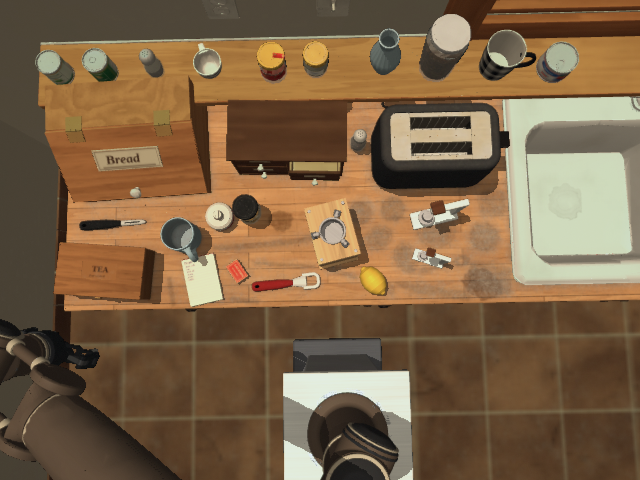

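The side view shows the large tool with its handle at about (370,288) and foot at (372,372), and the small tool at (312,350). The stand is at (335,280) with the tin at (335,258). In the top view the large tool's handle is at about (437,208), its shank is toward image right (-y), and the stand is at (332,233). I'll zoom in on both.

```bash
python3 - <<'E'
import cv2
t=cv2.imread("pics/top0.png"); s=cv2.imread("pics/side0.png")
cv2.imwrite("pics/topc.png",cv2.resize(t[180:300,290:490],None,fx=4,fy=4,interpolation=cv2.INTER_CUBIC))
cv2.imwrite("pics/sidec.png",cv2.resize(s[240:400,270:430],None,fx=3.75,fy=3.75,interpolation=cv2.INTER_CUBIC))
E
```

```text
(no output)
```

View pics/topc.png

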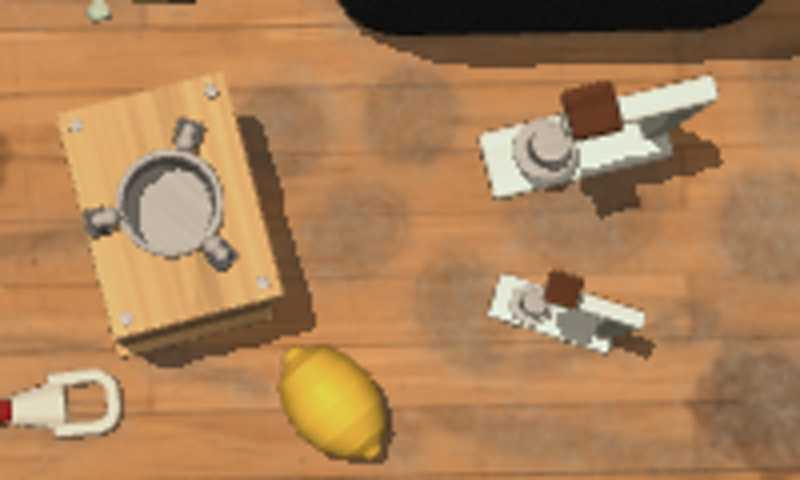

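View pics/sidec.png

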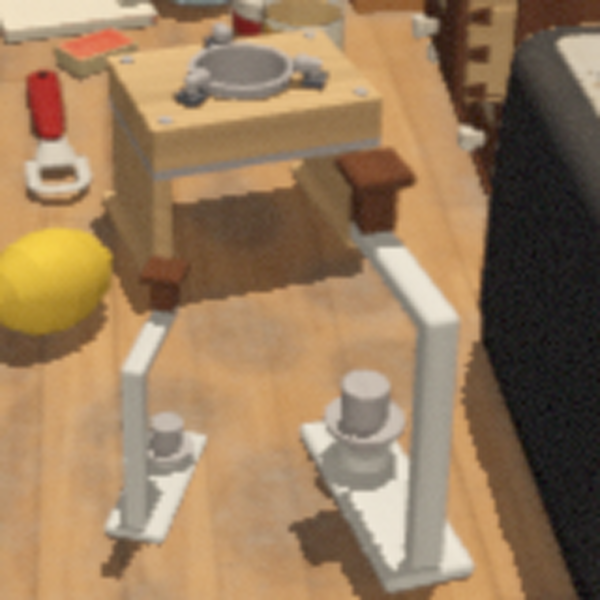

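```bash
cat > h.py <<'E'
import numpy as np
from workcell import monitor, imaging, robot
np.set_printoptions(precision=4,suppress=True)
C={n:imaging.calibration(n) for n in("side","top")}
def ray(n,p):
    c=C[n]; d=c["R"].T@np.linalg.solve(c["intrinsics"],[p[0],p[1],1]); return -c["R"].T@c["t"], d
def plane(n,p,z):
    o,d=ray(n,p); return o+d*(z-o[2])/d[2]
def tri(p,q):
    o,d=ray("top",p); o2,e=ray("side",q)
    s=np.linalg.lstsq(np.c_[d,-e],o2-o,rcond=None)[0]; a,b=o+s[0]*d,o2+s[1]*e
    return (a+b)/2, np.linalg.norm(a-b)
T=lambda u,v:(290+(u+.5)/4-.5,180+(v+.5)/4-.5)
S=lambda u,v:(270+(u+.5)/3.75-.5,240+(v+.5)/3.75-.5)
def proj(n,X):
    c=C[n]; p=c["intrinsics"]@(c["R"]@np.asarray(X)+c["t"]); return p[:2]/p[2]
E
python3 - <<'E'
from h import *
P=lambda ps,f,n,z:np.array([plane(n,f(*p),z) for p in ps])
st=P([(60,115),(222,72),(280,296),(120,340)],T,"top",.102); print("stand top",st,st.mean(0))
print("side lens",np.linalg.norm(st-np.roll(st,-1,0),axis=1))
for a,b in((1,0),(2,3)): v=st[b]-st[a]; print("y dir deg",np.degrees(np.arctan2(-v[0],v[1])))
for a,b in((0,3),(1,2)): v=st[a]-st[b]; print("x dir deg",np.degrees(np.arctan2(v[1],v[0])))
print("screws",P([(76,125),(211,91),(263,283),(127,319)],T,"top",.102).mean(0))
print("tin top",plane("top",T(170,204),.110)," side",plane("side",S(241,70),.110),tri(T(170,204),S(241,70)))
ct=P([(562,90),(612,82),(622,128),(572,138)],T,"top",.174); print("cap",ct.mean(0),np.linalg.norm(ct-np.roll(ct,-1,0),axis=1))
cs=P([(337,158),(380,147),(415,175),(372,190)],S,"side",.174); print("cap side",cs.mean(0))
print("tri cap",tri(T(592,110),S(376,167)))
print("rod tip",tri(T(551,146),S(367,383)), plane("top",T(551,146),.046))
f=P([(480,135),(492,198),(672,155)],T,"top",.008); print("foot",f,np.linalg.norm(np.diff(f,axis=0),axis=1)); v=f[1]-f[2]; print("tool y deg",np.degrees(np.arctan2(-v[0],v[1])))
v=plane("top",T(620,105),.142)-plane("top",T(715,78),.142); 
b=P([(622,97),(712,76),(718,97),(622,122)],T,"top",.142); print(b); 
for i,j in((0,1),(3,2)): v=b[i]-b[j]; print("bar deg",np.degrees(np.arctan2(-v[0],v[1])))
print("lemon",P([(283,380),(388,440),(330,345),(350,460)],T,"top",.03))
E
```

```text
stand top [[ 0.5503  0.0932  0.102 ]
 [ 0.5746 -0.005   0.102 ]
 [ 0.4383 -0.0363  0.102 ]
 [ 0.4139  0.0596  0.102 ]] [0.4943 0.0279 0.102 ]
side lens [0.1012 0.1398 0.099  0.1404]
y dir deg 13.90843562774714
y dir deg 14.288698186049594
x dir deg 13.827112894922944
x dir deg 12.92045452627763
screws [0.4949 0.0286 0.102 ]
tin top [0.4939 0.0282 0.11  ]  side [0.4964 0.0205 0.11  ] (array([0.4958, 0.0281, 0.1061]), np.float64(0.0027064317913526857))
cap [ 0.5351 -0.2108  0.174 ] [0.0288 0.0269 0.029  0.028 ]
cap side [ 0.5362 -0.2164  0.174 ]
tri cap (array([ 0.5362, -0.2115,  0.1712]), np.float64(0.0018652607831108456))
rod tip (array([ 0.5353, -0.2119,  0.0513]), np.float64(0.004267795070225718)) [ 0.5339 -0.2128  0.046 ]
foot [[ 0.5478 -0.175   0.008 ]
 [ 0.5066 -0.1812  0.008 ]
 [ 0.5323 -0.2981  0.008 ]] [0.0416 0.1197]
tool y deg 12.37160119444524
[[ 0.5475 -0.2357  0.142 ]
 [ 0.5588 -0.2886  0.142 ]
 [ 0.5464 -0.2915  0.142 ]
 [ 0.5327 -0.235   0.142 ]]
bar deg 12.102413145918403
bar deg 13.554451915889661
lemon [[ 0.3913 -0.042   0.03  ]
 [ 0.3526 -0.1065  0.03  ]
 [ 0.4127 -0.0721  0.03  ]
 [ 0.3406 -0.0824  0.03  ]]
```

```bash
python3 - <<'E'
from h import *
print("toaster top front corner",tri((380,172),(414,256)),tri((380,180),(414,256)))
for z in(.15,.18,.2): print(plane("top",(437,188),z))
E
```

```text
toaster top front corner (array([ 0.6342, -0.0867,  0.1596]), np.float64(0.02373183371101012)) (array([ 0.6246, -0.088 ,  0.1591]), np.float64(0.041945308758800884))
[ 0.5838 -0.2167  0.15  ]
[ 0.5777 -0.2099  0.18  ]
[ 0.5736 -0.2054  0.2   ]
```

>>> arm_command(targets=[[0, 0, -9, 0, 0, -1, -1], [0, 0, -9, 0, 0, -1, -1], [0, 0, -9, 0, 0, -1, -1], [0, 0, -9, 0, 0, -1, -1], [0, 0, 0, 0, -6, 0, -1], [0, 0, 0, 0, -6, 0, -1], [0, 0, 0, 0, -6, 0, -1], [0, 0, 0, 0, -6, 0, -1]])

```text
t: 1.1
position: [0.3006, 0.3372, 0.2708]
ee_rot: [0.345, -3.122, 0.001]
wrist_force: [0.5, 0.6, 0.3]
opening: 0.998
grip_force: 0.0
```

>>> arm_command(targets=[[0, 0, 0, -1.1, -5.9, 0, -1], [0, 0, 0, -1.1, -5.9, 0, -1], [0, 0, 0, -1.1, -5.9, 0, -1], [0, 0, 0, -1.1, -5.9, 0, -1], [0, 0, 0, -1.1, -5.9, 0, -1], [0, 0, 0, -1.1, -5.9, 0, -1], [0, 0, 0, -1.1, -5.9, 0, -1], [0, 0, 0, -1.1, -5.9, 0, -1]])

```text
t: 2.1
position: [0.4896, -0.1042, 0.271]
ee_rot: [0.343, -3.123, -0.001]
wrist_force: [1.1, 0.0, 0.2]
opening: 0.998
grip_force: 0.0
```

>>> arm_command(targets=[[0, 0, 0, -1.1, -5.7, 0, -1], [0, 0, 0, -1.0, -5.7, 0, -1], [0, 0, 0, 0, 0, 0, -1], [0, 0, 0, 0, 0, 0, -1], [0, 0, 0, 0, 0, 0, -1], [0, 0, 0, 0, 0, 0, -1], [0, 0, 0, 0, 0, 0, -1], [0, 0, 0, 0, 0, 0, -1]])

```text
t: 3.1
position: [0.5348, -0.2085, 0.2715]
ee_rot: [-0.345, 3.122, -0.0]
wrist_force: [-0.2, 0.3, 0.9]
opening: 1.003
grip_force: 0.0
```

```bash
cat >> h.py <<'E'
from scipy.spatial.transform import Rotation as Ro
def state(): return monitor.get_obs()
def delta(target):
    s=state(); R=Ro.from_rotvec(s["ee_rot"]).as_matrix(); d=R.T@(np.asarray(target)-s["position"])
    print("pos",s["position"],"yaw y",np.degrees(np.arctan2(-R[0,1],R[1,1])),"tilt z",R[:,2],"shift cm",d*100,"t",s["t"],"F",s["wrist_force"])
E
python3 -c "
from h import *
delta([.5353,-.2110,.145])"
```

```text
pos [ 0.5348 -0.2085  0.2715] yaw y 12.614298690394001 tilt z [ 0.0003 -0.0002 -1.    ] shift cm [ 0.0047 -0.2497 12.6523] t 3.1 F [-0.1763  0.275   0.8546]
```

>>> arm_command(newtons=60, targets=[[0, 0, 0, 0, -0.25, 2, -1], [0, 0, 0, 0, 0, 3, -1], [0, 0, 0, 0, 0, 3, -1], [0, 0, 0, 0, 0, 3, -1], [0, 0, 0, 0, 0, 1.6, -1], [0, 0, 0, 0, 0, 0, -1], [0, 0, 0, 0, 0, 0, -1], [0, 0, 0, 0, 0, 0, -1]])

```text
t: 4.1
position: [0.5364, -0.2119, 0.1469]
ee_rot: [-0.344, 3.12, -0.003]
wrist_force: [-0.4, -0.9, 0.5]
opening: 1.003
grip_force: 0.0
```

>>> arm_command(newtons=60, targets=[[0, 0, 0, 0, 0, 0, 1], [0, 0, 0, 0, 0, 0, 1], [0, 0, 0, 0, 0, 0, 1], [0, 0, 0, 0, 0, 0, 1], [0, 0, 0, 0, 0, 0, 1], [0, 0, 0, 0, 0, 0, 1], [0, 0, 0, 0, 0, 0, 1], [0, 0, 0, 0, 0, 0, 1]])

```text
t: 5.1
position: [0.5354, -0.2114, 0.1456]
ee_rot: [-0.344, 3.122, -0.0]
wrist_force: [-0.8, 0.2, 4.5]
opening: 0.339
grip_force: 59.6
```

```bash
python3 - <<'E'
from h import *
import cv2
f=imaging.grab_frame("side")[:,:,::-1]; cv2.imwrite("pics/side1.png",f)
cv2.imwrite("pics/s1c.png",cv2.resize(f[180:400,290:470],None,fx=2.7,fy=2.7,interpolation=cv2.INTER_CUBIC)); print(monitor.get_obs()["grip_force"],monitor.get_obs()["opening"])
E
```

```text
59.594133496284485 0.33828942595156025
```

View pics/s1c.png

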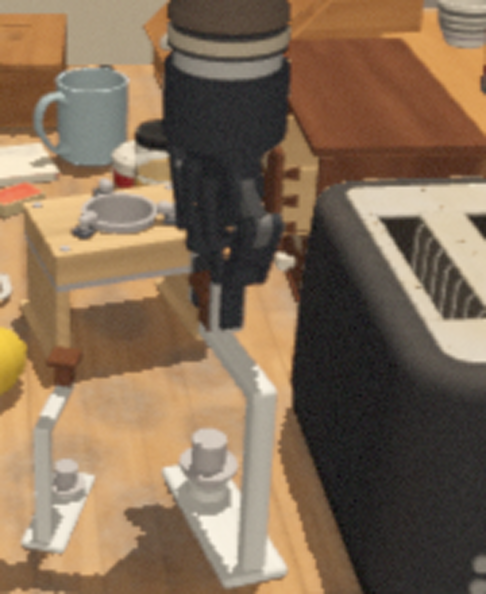

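The side crop shows the fingertips just above the top bar at (225,325), with the foot still flat at (225,540). The opening (~29 mm) means the pads are bearing on the 30 mm cap. The grip is firm, so I'll raise the force and make a test lift.

>>> arm_command(newtons=90, targets=[[0, 0, 0, 0, 0, 0, 1], [0, 0, 0, 0, 0, 0, 1], [0, 0, 0, 0, 0, -0.2, 1], [0, 0, 0, 0, 0, -0.2, 1], [0, 0, 0, 0, 0, -0.2, 1], [0, 0, 0, 0, 0, -0.2, 1], [0, 0, 0, 0, 0, 0, 1], [0, 0, 0, 0, 0, 0, 1]])

```text
t: 6.15
position: [0.5352, -0.2114, 0.1532]
ee_rot: [0.344, -3.123, -0.0]
wrist_force: [-1.1, -0.7, -4.1]
opening: 0.334
grip_force: 88.8
```

```bash
python3 - <<'E'
from h import *
import cv2
f=imaging.grab_frame("side")[:,:,::-1]; cv2.imwrite("pics/side2.png",f)
cv2.imwrite("pics/s2c.png",cv2.resize(f[240:400,290:450],None,fx=3.75,fy=3.75,interpolation=cv2.INTER_CUBIC)); s=monitor.get_obs(); print(s["torque"],s["wrist_force"],s["opening"]); delta([.55,-.205,.16])
E
```

```text
[ 0.0879  0.0181 -0.0216] [-0.3786 -0.0067 -3.4382] 0.32725346326136884
pos [ 0.5352 -0.2114  0.1532] yaw y 12.577342936158102 tilt z [-0.0001  0.     -1.    ] shift cm [-1.5823  0.2989 -0.676 ] t 6.2 F [-0.3786 -0.0067 -3.4382]
```

View pics/s2c.png

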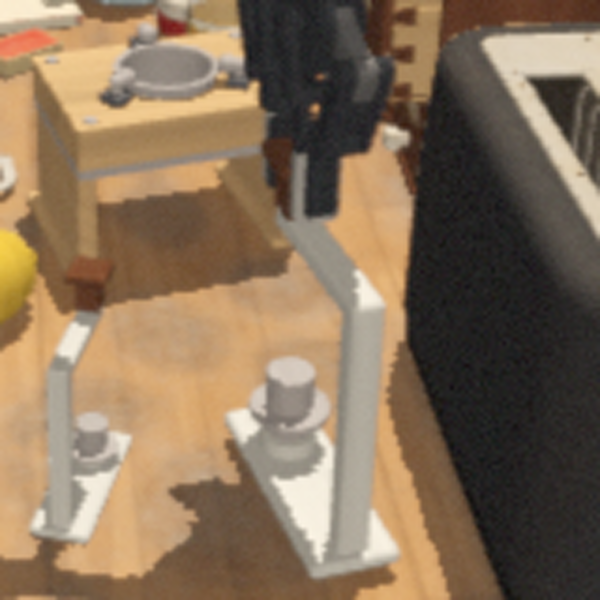

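The tool hangs level just clear of the worktop, with the rod tip at about (292,370) in the crop and the wrist carrying about 3.5 N. Next I'll get the rod height and plan the entry.

```bash
python3 - <<'E'
from h import *
def yplane(p,y):
    o,d=ray("side",p); return o+d*(y-o[1])/d[1]
S2=lambda u,v:(290+(u+.5)/3.75-.5,240+(v+.5)/3.75-.5)
# tip centre (lifted .0076)
print("tip lifted",yplane(S2(292,371),-.2114)," start",yplane(S(367,383),-.2114))
print("collar top ctr",yplane(S2(290,404),-.2114),yplane(S(366,417),-.2114))
print("tin side at y",yplane(S(241,70),.0278), "cap side",yplane(S(376,167),-.2114))
delta([.4945,.0278,.1532])
E
```

```text
tip lifted [ 0.5372 -0.2114  0.0583]  start [ 0.5375 -0.2114  0.0512]
collar top ctr [ 0.537  -0.2114  0.0387] [ 0.5378 -0.2114  0.0309]
tin side at y [0.4971 0.0278 0.1064] cap side [ 0.5372 -0.2114  0.1713]
pos [ 0.5352 -0.2114  0.1532] yaw y 12.577342936158102 tilt z [-0.0001  0.     -1.    ] shift cm [-1.235  24.2288  0.0054] t 6.2 F [-0.3786 -0.0067 -3.4382]
```

>>> arm_command(targets=[[0, 0, -1, 0, 0, 0, 1], [0, 0, 0, -0.3, 1.7, 0, 1], [0, 0, 0, -0.3, 1.7, 0, 1], [0, 0, 0, -0.3, 1.7, 0, 1], [0, 0, 0, -0.3, 1.7, 0, 1], [0, 0, 0, -0.3, 1.7, 0, 1], [0, 0, 0, -0.2, 1.5, 0, 1], [0, 0, 0, 0, 0, 0, 1]])

```text
t: 7.2
position: [0.528, -0.1089, 0.1532]
ee_rot: [0.374, -3.119, -0.0]
wrist_force: [-0.4, -0.1, -4.2]
opening: 0.33
grip_force: 89.2
```

```bash
python3 -c "
from h import *
delta([.4945,.0278,.1532])"
```

```text
pos [ 0.528  -0.1089  0.1532] yaw y 13.683625313153172 tilt z [-0.0005  0.0001 -1.    ] shift cm [ 0.024  14.0759  0.0022] t 7.2 F [-0.3838 -0.1018 -4.151 ]
```

>>> arm_command(targets=[[0, 0, 0, 0, 2, 0, 1], [0, 0, 0, 0, 2, 0, 1], [0, 0, 0, 0, 2, 0, 1], [0, 0, 0, 0, 2, 0, 1], [0, 0, 0, 0, 2, 0, 1], [0, 0, 0, 0, 2, 0, 1], [0, 0, 0, 0, 1.5, 0, 1], [0, 0, 0, 0, 0.6, 0, 1]])

```text
t: 8.2
position: [0.4949, 0.0279, 0.1533]
ee_rot: [0.374, -3.119, 0.0]
wrist_force: [-0.0, 0.1, -4.5]
opening: 0.331
grip_force: 89.4
```

```bash
python3 - <<'E'
from h import *
import cv2
f=imaging.grab_frame("side")[:,:,::-1]; cv2.imwrite("pics/side3.png",f)
cv2.imwrite("pics/s3c.png",cv2.resize(f[200:340,270:410],None,fx=4.2,fy=4.2,interpolation=cv2.INTER_CUBIC)); delta([.4948,.0278,.1532])
E
```

```text
pos [0.4949 0.0281 0.1533] yaw y 13.635331993127474 tilt z [-0.0001  0.0004 -1.    ] shift cm [ 0.0135 -0.0297  0.0072] t 8.25 F [ 0.3158  0.8565 -4.0734]
```

View pics/s3c.png

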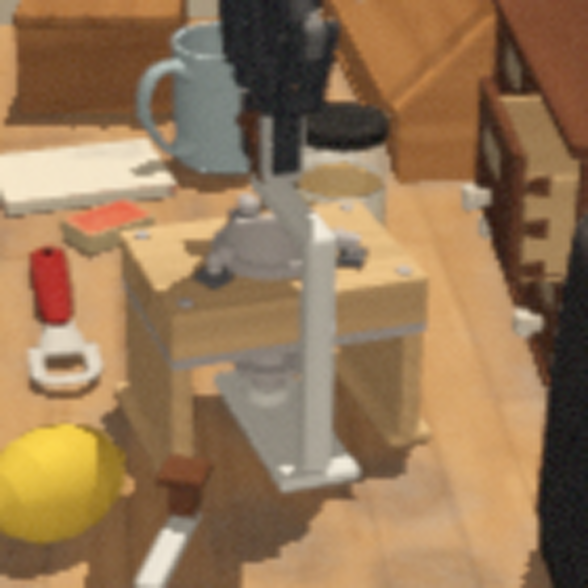

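The tool is centred under the stand, with its collar and rod visible at about (265,365), and everything is level. I'll start raising it in small steps.

>>> arm_command(targets=[[0, 0, 0, 0, 0, -0.1, 1], [0, 0, 0, 0, 0, -0.1, 1], [0, 0, 0, 0, 0, -0.1, 1], [0, 0, 0, 0, 0, -0.1, 1], [0, 0, 0, 0, 0, -0.1, 1], [0, 0, 0, 0, 0, -0.1, 1], [0, 0, 0, 0, 0, -0.1, 1], [0, 0, 0, 0, 0, -0.1, 1]])

```text
t: 9.25
position: [0.4952, 0.0269, 0.1614]
ee_rot: [-0.372, 3.119, -0.0]
wrist_force: [-0.9, 0.1, -4.4]
opening: 0.328
grip_force: 89.4
```

>>> arm_command(targets=[[0, 0, 0, 0, 0, -0.05, 1], [0, 0, 0, 0, 0, -0.05, 1], [0, 0, 0, 0, 0, -0.05, 1], [0, 0, 0, 0, 0, -0.05, 1], [0, 0, 0, 0, 0, -0.05, 1], [0, 0, 0, 0, 0, -0.05, 1], [0, 0, 0, 0, 0, -0.05, 1], [0, 0, 0, 0, 0, -0.05, 1]])

```text
t: 10.25
position: [0.4952, 0.0269, 0.1653]
ee_rot: [0.371, -3.12, 0.0]
wrist_force: [0.2, 0.5, -4.1]
opening: 0.333
grip_force: 89.4
```

>>> arm_command(targets=[[0, 0, 0, 0, 0, -0.05, 1], [0, 0, 0, 0, 0, -0.05, 1], [0, 0, 0, 0, 0, -0.05, 1], [0, 0, 0, 0, 0, -0.05, 1], [0, 0, 0, 0, 0, -0.05, 1], [0, 0, 0, 0, 0, -0.05, 1], [0, 0, 0, 0, 0, -0.05, 1], [0, 0, 0, 0, 0, -0.05, 1]])

```text
t: 11.25
position: [0.4952, 0.0269, 0.1693]
ee_rot: [-0.371, 3.12, -0.0]
wrist_force: [-0.3, 0.5, -3.4]
opening: 0.331
grip_force: 89.4
```

>>> arm_command(targets=[[0, 0, 0, 0, 0.07, 0, 1], [0, 0, 0, 0, 0, -0.05, 1], [0, 0, 0, 0, 0, -0.05, 1], [0, 0, 0, 0, 0, -0.05, 1], [0, 0, 0, 0, 0, -0.05, 1], [0, 0, 0, 0, 0, 0, 1], [0, 0, 0, 0, 0, 0, 1], [0, 0, 0, 0, 0, 0, 1]])

```text
t: 12.25
position: [0.4948, 0.0276, 0.171]
ee_rot: [0.371, -3.119, -0.0]
wrist_force: [0.2, -0.5, -7.0]
opening: 0.329
grip_force: 89.2
```

>>> arm_command(targets=[[0, 0, 0, 0, 0, -0.05, 1], [0, 0, 0, 0, 0, 0, 1], [0, 0, 0, 0, 0, -0.05, 1], [0, 0, 0, 0, 0, 0, 1], [0, 0, 0, 0, 0, -0.05, 1], [0, 0, 0, 0, 0, 0, 1], [0, 0, 0, 0, 0, 0, 1], [0, 0, 0, 0, 0, 0, 1]])

```text
t: 13.25
position: [0.4945, 0.0276, 0.1722]
ee_rot: [0.371, -3.118, -0.0]
wrist_force: [-0.2, -1.1, -15.4]
opening: 0.332
grip_force: 89.6
```

>>> arm_command(targets=[[0, 0, 0, 0, 0, -0.05, 1], [0, 0, 0, 0, 0, 0, 1], [0, 0, 0, 0, 0, -0.05, 1], [0, 0, 0, 0, 0, 0, 1], [0, 0, 0, 0, 0, 0, 1], [0, 0, 0, 0, 0, 0, 1], [0, 0, 0, 0, 0, 0, 1], [0, 0, 0, 0, 0, 0, 1]])

```text
t: 14.25
position: [0.4961, 0.0275, 0.1747]
ee_rot: [-0.371, 3.117, -0.001]
wrist_force: [-0.4, 0.3, -4.6]
opening: 0.335
grip_force: 91.0
```

>>> arm_command(targets=[[0, 0, 0, 0, 0, -0.05, 1], [0, 0, 0, 0, 0, -0.05, 1], [0, 0, 0, 0, 0, -0.05, 1], [0, 0, 0, 0, 0, -0.05, 1], [0, 0, 0, 0, 0, -0.05, 1], [0, 0, 0, 0, 0, -0.05, 1], [0, 0, 0, 0, 0, -0.05, 1], [0, 0, 0, 0, 0, -0.05, 1]])

```text
t: 15.25
position: [0.4952, 0.0276, 0.1783]
ee_rot: [-0.371, 3.119, -0.0]
wrist_force: [0.0, -0.7, -4.1]
opening: 0.332
grip_force: 91.0
```

>>> arm_command(targets=[[0, 0, 0, 0, 0, -0.05, 1], [0, 0, 0, 0, 0, -0.05, 1], [0, 0, 0, 0, 0, -0.05, 1], [0, 0, 0, 0, 0, -0.05, 1], [0, 0, 0, 0, 0, -0.05, 1], [0, 0, 0, 0, 0, 0, 1], [0, 0, 0, 0, 0, 0, 1], [0, 0, 0, 0, 0, 0, 1]])

```text
t: 16.25
position: [0.4951, 0.0276, 0.1802]
ee_rot: [0.371, -3.12, 0.0]
wrist_force: [0.7, 0.5, -5.4]
opening: 0.336
grip_force: 91.0
```

>>> arm_command(targets=[[0, 0, 0, 0, 0, -0.05, 1], [0, 0, 0, 0, 0, -0.05, 1], [0, 0, 0, 0, 0, -0.05, 1], [0, 0, 0, 0, 0, -0.05, 1], [0, 0, 0, 0, 0, -0.05, 1], [0, 0, 0, 0, 0, 0, 1], [0, 0, 0, 0, 0, 0, 1], [0, 0, 0, 0, 0, 0, 1]])

```text
t: 17.25
position: [0.4951, 0.0276, 0.1828]
ee_rot: [0.371, -3.12, -0.0]
wrist_force: [0.1, -0.1, -5.1]
opening: 0.332
grip_force: 90.9
```

>>> arm_command(targets=[[0, 0, 0, 0, 0, -0.05, 1], [0, 0, 0, 0, 0, 0, 1], [0, 0, 0, 0, 0, -0.05, 1], [0, 0, 0, 0, 0, 0, 1], [0, 0, 0, 0, 0, 0, 1], [0, 0, 0, 0, 0, 0, 1], [0, 0, 0, 0, 0, 0, 1], [0, 0, 0, 0, 0, 0, 1]])

```text
t: 18.25
position: [0.495, 0.0276, 0.1838]
ee_rot: [0.371, -3.12, 0.0]
wrist_force: [0.5, -0.1, -6.1]
opening: 0.333
grip_force: 90.9
```

>>> arm_command(targets=[[0, 0, 0, 0, 0, -0.05, 1], [0, 0, 0, 0, 0, 0, 1], [0, 0, 0, 0, 0, 0, 1], [0, 0, 0, 0, 0, 0, 1], [0, 0, 0, 0, 0, 0, 1], [0, 0, 0, 0, 0, 0, 1], [0, 0, 0, 0, 0, 0, 1], [0, 0, 0, 0, 0, 0, 1]])

```text
t: 19.25
position: [0.4947, 0.0275, 0.1839]
ee_rot: [0.371, -3.119, -0.0]
wrist_force: [1.5, 0.1, -13.2]
opening: 0.333
grip_force: 90.1
```

>>> arm_command(targets=[[0, 0, 0, 0, 0, -0.01, 1], [0, 0, 0, 0, 0, 0, 1], [0, 0, 0, 0, 0, 0, 1], [0, 0, 0, 0, 0, 0, 1], [0, 0, 0, 0, 0, 0, 1], [0, 0, 0, 0, 0, 0, 1], [0, 0, 0, 0, 0, 0, 1], [0, 0, 0, 0, 0, 0, 1]])

```text
t: 20.25
position: [0.4947, 0.0276, 0.1839]
ee_rot: [0.371, -3.119, -0.0]
wrist_force: [2.9, 0.0, -19.3]
opening: 0.331
grip_force: 89.9
```

```bash
python3 - <<'E'
from h import *
import cv2
f=imaging.grab_frame("side")[:,:,::-1]; cv2.imwrite("pics/side4.png",f)
cv2.imwrite("pics/s4c.png",cv2.resize(f[200:340,270:410],None,fx=4.2,fy=4.2,interpolation=cv2.INTER_CUBIC)); delta([.4948,.0278,.1532])
E
```

```text
pos [0.4947 0.0276 0.1839] yaw y 13.577249790953603 tilt z [-0.0009  0.0001 -1.    ] shift cm [-0.0198  0.0169  3.0727] t 20.3 F [  2.1701  -0.093  -20.244 ]
```

View pics/s4c.png

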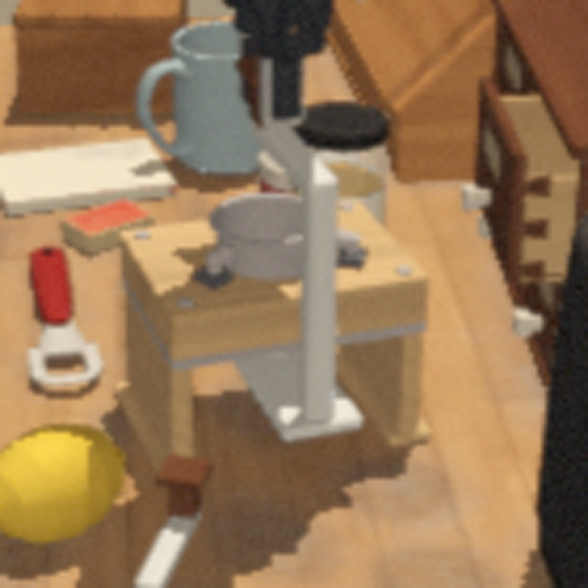

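The tin is up above the catches, with its rim at about (260,210), and the collar has been bearing for over a second. Now I'll lower it slowly.

>>> arm_command(targets=[[0, 0, 0, 0, 0, 0.1, 1], [0, 0, 0, 0, 0, 0.1, 1], [0, 0, 0, 0, 0, 0.1, 1], [0, 0, 0, 0, 0, 0.1, 1], [0, 0, 0, 0, 0, 0.1, 1], [0, 0, 0, 0, 0, 0.1, 1], [0, 0, 0, 0, 0, 0.1, 1], [0, 0, 0, 0, 0, 0.1, 1]])

```text
t: 21.3
position: [0.4952, 0.0275, 0.1764]
ee_rot: [-0.371, 3.119, -0.0]
wrist_force: [-0.1, -0.8, -4.0]
opening: 0.331
grip_force: 91.4
```

>>> arm_command(targets=[[0, 0, 0, 0, 0, 0.3, 1], [0, 0, 0, 0, 0, 0.3, 1], [0, 0, 0, 0, 0, 0.3, 1], [0, 0, 0, 0, 0, 0.3, 1], [0, 0, 0, 0, 0, 0.3, 1], [0, 0, 0, 0, 0, 0.3, 1], [0, 0, 0, 0, 0, 0.3, 1], [0, 0, 0, 0, 0, 0.2, 1]])

```text
t: 22.3
position: [0.495, 0.0276, 0.1531]
ee_rot: [0.371, -3.119, -0.0]
wrist_force: [-0.0, 0.3, -3.6]
opening: 0.333
grip_force: 91.5
```

```bash
python3 - <<'E'
from h import *
import cv2
delta([.528,-.1089,.1532])
delta([.5352,-.2114,.1532])
E
```

```text
pos [0.495  0.0276 0.1531] yaw y 13.57938955912818 tilt z [-0.0003 -0.     -1.    ] shift cm [ -0.0078 -14.0397  -0.0085] t 22.3 F [-0.0082  0.3029 -3.5957]
pos [0.495  0.0276 0.1531] yaw y 13.57938955912818 tilt z [-0.0003 -0.     -1.    ] shift cm [  1.6989 -24.1722  -0.0087] t 22.3 F [-0.0082  0.3029 -3.5957]
```

>>> arm_command(targets=[[0, 0, 0, 0, -1, 0, 1], [0, 0, 0, 0, -2, 0, 1], [0, 0, 0, 0, -2, 0, 1], [0, 0, 0, 0, -2, 0, 1], [0, 0, 0, 0, -2, 0, 1], [0, 0, 0, 0, -2, 0, 1], [0, 0, 0, 0, -2, 0, 1], [0, 0, 0, 0, -1, 0, 1]])

```text
t: 23.3
position: [0.5284, -0.11, 0.1534]
ee_rot: [-0.37, 3.119, -0.0]
wrist_force: [-0.9, 0.6, -3.6]
opening: 0.33
grip_force: 91.5
```

>>> arm_command(targets=[[0, 0, 0, 0.3, -2, 0, 1], [0, 0, 0, 0.3, -2, 0, 1], [0, 0, 0, 0.3, -2, 0, 1], [0, 0, 0, 0.3, -2, 0, 1], [0, 0, 0, 0.2, -1.5, 0, 1], [0, 0, 0, 0.2, -0.6, 0, 1], [0, 0, 0, 0, 0, 0, 1], [0, 0, 0, 0, 0, 0.2, 1]])

```text
t: 24.3
position: [0.536, -0.2099, 0.1513]
ee_rot: [0.372, -3.119, -0.001]
wrist_force: [-0.3, -0.6, -3.8]
opening: 0.332
grip_force: 91.5
```

>>> arm_command(targets=[[0, 0, 0, 0, 0, 0.2, 1], [0, 0, 0, 0, 0, 0.1, 1], [0, 0, 0, 0, 0, 0.1, 1], [0, 0, 0, 0, 0, 0.05, 1], [0, 0, 0, 0, 0, 0.05, 1], [0, 0, 0, 0, 0, 0, 1], [0, 0, 0, 0, 0, 0, 1], [0, 0, 0, 0, 0, 0, 1]])

```text
t: 25.3
position: [0.5361, -0.2105, 0.1464]
ee_rot: [-0.371, 3.12, -0.0]
wrist_force: [-0.1, 0.0, -4.1]
opening: 0.335
grip_force: 91.5
```

>>> arm_command(targets=[[0, 0, 0, 0, 0, 0.05, 1], [0, 0, 0, 0, 0, 0, 1], [0, 0, 0, 0, 0, 0.05, 1], [0, 0, 0, 0, 0, 0, 1], [0, 0, 0, 0, 0, 0, 1], [0, 0, 0, 0, 0, 0, 1], [0, 0, 0, 0, 0, 0, 1], [0, 0, 0, 0, 0, 0, 1]])

```text
t: 26.3
position: [0.5363, -0.2104, 0.1458]
ee_rot: [-0.371, 3.119, 0.0]
wrist_force: [-1.7, 2.7, 3.3]
opening: 0.329
grip_force: 92.2
```

Foot is on the worktop, so I'll release and then rise.

>>> arm_command(newtons=20, targets=[[0, 0, 0, 0, 0, 0, 1], [0, 0, 0, 0, 0, 0, 1], [0, 0, 0, 0, 0, 0, -0.2], [0, 0, 0, 0, 0, 0, -0.6], [0, 0, 0, 0, 0, 0, -1], [0, 0, 0, 0, 0, 0, -1], [0, 0, 0, 0, 0, 0, -1], [0, 0, 0, 0, 0, 0, -1]])

```text
t: 27.3
position: [0.5361, -0.2105, 0.1454]
ee_rot: [-0.371, 3.12, -0.0]
wrist_force: [0.3, -0.0, 0.4]
opening: 0.998
grip_force: 0.0
```

>>> arm_command(targets=[[0, 0, 0, 0, 0, 0, -1], [0, 0, 0, 0, 0, 0, -1], [0, 0, 0, 0, 0, -1, -1], [0, 0, 0, 0, 0, -2, -1], [0, 0, 0, 0, 0, -3, -1], [0, 0, 0, 0, 0, -4, -1], [0, 0, 0, 0, 0, -4, -1], [0, 0, 0, 0, 0, -2, -1]])

```text
t: 28.3
position: [0.5373, -0.2111, 0.3095]
ee_rot: [-0.371, 3.115, -0.005]
wrist_force: [0.2, -1.1, -0.0]
opening: 0.999
grip_force: 0.0
```

```bash
python3 - <<'E'
from h import *
import cv2
f=imaging.grab_frame("side")[:,:,::-1]; cv2.imwrite("pics/side5.png",f)
cv2.imwrite("pics/s5c.png",cv2.resize(f[200:400,250:450],None,fx=3,fy=3,interpolation=cv2.INTER_CUBIC)); delta([.4948,.0278,.1532])
E
```

```text
pos [ 0.5383 -0.2115  0.3118] yaw y 13.581751800610167 tilt z [ 0.0083 -0.0041 -1.    ] shift cm [-1.2781 24.3768 15.7235] t 28.35 F [ 1.0064 -1.1387  2.29  ]
```

View pics/s5c.png

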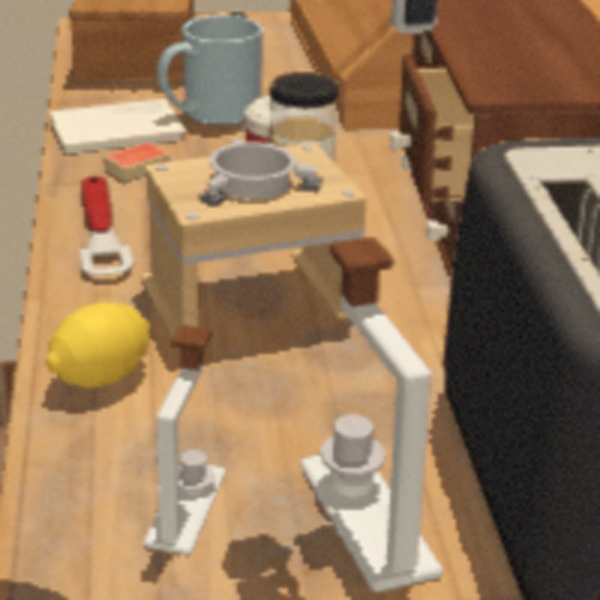

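The tin is sitting level on the catches (rim at about (252,158)). The tool stands upright clear of the stand, with its foot at (370,530), and nothing else has moved. I'll hand it in.

>>> arm_command(targets=[[0, 0, 0, 0, 0, 0, -1], [0, 0, 0, 0, 0, 0, -1], [0, 0, 0, 0, 0, 0, -1], [0, 0, 0, 0, 0, 0, -1], [0, 0, 0, 0, 0, 0, -1], [0, 0, 0, 0, 0, 0, -1], [0, 0, 0, 0, 0, 0, -1], [0, 0, 0, 0, 0, 0, -1]])

```text
t: 29.35
position: [0.5361, -0.2105, 0.3054]
ee_rot: [-0.371, 3.119, -0.0]
wrist_force: [0.2, 0.5, -0.3]
opening: 0.997
grip_force: 0.0
```

```bash
python3 -c "
from workcell import ticket
print(ticket.job_done())"
```

```text
the job is handed in; nothing more can be done
None
```

I handed the job in at 29 s: the tin was knocked loose and lies level on the catches, the collar was held against the underside for over a second (highest wrist reading about 20 N), and the tool stands upright clear of the stand, though the fingers gripped the handle mainly by its cap rather than its neck.

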